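Sort the solder reels back into their colour-coded trays

ROBOT

A 6-joint arm with a two-finger parallel gripper is mounted at the origin on the work surface. World frame = base frame: x ahead of the robot, y to its left, z up, the work surface at z = 0. Lengths are in mm, angles in rad, forces in N, time in s.
With the tool pointing down it reaches from about 300 to 775 mm from the base axis. Payload 14.6 kg.
Tool frame: the origin (TCP) lies midway between the tips of the shut fingers; the grasp point (between the pads) lies 19 mm behind it; z points along the fingers, y is the line along which they close (so a half turn about z gives the same grasp; the last joint's range is limited). The gripper opens to 94 mm and grips with 3 to 60 N. Pads are 16 mm wide; open, the fingers measure 119 mm over their backs; the gripper's body (75 mm by 177 mm) begins 78 mm behind the grasp point.
Start: joints at [-1.262, 0.3, 1.521, -0, 1.321, -0.067], TCP at [201.852, -511.61, 205.446] pointing down, gripper open.
Joint ranges: [-3.03, 3.03], [-0.79, 2.21], [0.23, 2.52], [-1.04, 4.18], [0, 3.07], [-2.55, 2.55]. Speed limits (rad/s): [2.22, 2.22, 2.57, 3.14, 3.14, 3.14].

INTERFACE

Orientations are given as [roll, pitch, yaw] about the fixed x, y, z axes, in that order (R = Rz(yaw) Ry(pitch) Rx(roll)).
In Python, from cell import * gives the robot as it stands. The module is installed in compiled form; this text tells all that it offers.
- The arm moves only by the tool servo_tool, never from a script. Its argument "motion" is a list of rows, each an object of numbers: "wx", "wy", "wz": the turn, a rotation vector about the tool's x, y, z in units of 2 rad (1.0 is 2 rad); "dx", "dy", "dz": the shift along the tool's x, y, z in units of 10 cm (1.0 is 10 cm); "fingers": the closure, from -1 (fully open) to 1 (shut). In form: [{"wx": .., "wy": .., "wz": .., "dx": .., "dy": .., "dz": .., "fingers": ..}, ...]. A call has 1 to 10 rows; each row is the pose to reach, as a shift and turn from the pose commanded when the call began, along the tool's axes at that moment; what a row does not reach only later rows make up. A row lasts 1/10 s, in which the tool goes at most 50 mm and 8.59 degrees, less where a joint would pass 70% of its speed; a pose out of reach is approached as far as the arm can. A call with a number of a shift or a turn outside -1 to 1 is refused whole. A call with a gripper value outside its range is refused whole. The fingers move at their own pace and stop on an object; "newtons" is the grip in N (left out, the last holds). Time passes only in rows, so rows that repeat a pose let the fingers close. It gives the time, the measured TCP pose, the force, the opening and the grip force at its end, in the units of the state.
- read_state(): the state, without advancing time (a new reading comes with each control period).
- camera(name): name is "scene" or "top" or "wrist"; returns a dict with "image" (400x640x3 uint8, red, green, blue), "fx", "fy", "cx", "cy" (pixels), "k1" (the pictures are not rectified: a ray, as slopes to the right and down, at radius r is drawn at 1 + k1 r^2 times it, then the intrinsics apply), "R" (3x3) and "t" (3): a world point X has camera coordinates R X + t. Camera axes: x right, y down, z forward; pixel columns grow to the right and rows downward; lengths in mm; the calibration is good to about 2 mm. A picture is of the moment at which its call begins. There is no depth.
- sign_off(): hands the job in; it is judged then, once.
Trained networks look in a picture, given as the dict that the camera call returned (one of the last four; its "shot" number tells which), for a name from the list of things; names that differ only in an ending like _2 or _b are one class to them, and where a whole thing is asked for, a point or a joint stands for the part that bears it (a point fixed in the world has none). Each returns a list of dicts, best first, with "conf" (0 to 1); they miss things now and then, are a little off and sometimes report something else, mostly with a low value. They report only what shows in the picture. A call takes as long as a camera call.
- spot_in(query, picture): "location" ([column, row] in pixels, amid what is visible of it).
- trace(query, picture): "pixels" (400x640 bool, what is visible of it) and "location" ([column, row] in pixels, amid what is visible of it).
The state is a dict: "clock": time; "joints": joint angles; "qd": joint speeds; "effort": joint torques, N m; "eef_pos": TCP position; "eef_rot": TCP orientation; "wrist_force": force on the tool from outside, world axes, zero at the start; "moment": the same for the moment, N m; "finger_gap": finger opening in mm; "finger_force": force on a finger pad.
Only numpy, scipy, OpenCV 4.12 (cv2) and the standard library are available. Lean on these libraries where they do the work, as an engineer would, in place of code of your own. Each camera call takes 0.05 s, during which the arm holds its last target. There are 200 camera calls.

TASK

The three solder reels have been put back in each other's trays, and the alloys must not be mixed up: get each reel into the tray of its own colour, standing flat inside the rim, parking one in the empty white tray on the way so that a place comes free. Keep the reels upright, and leave the flux pot, the tip-cleaner tin and the amber bottle where they are.

Things in the scene. Friction and masses are not known exactly. Their poses are not given: they have to be found in the camera images.
- reel_red: Loose solder reel with red flanges (a bright metal winding between two red discs, a small black dot for the hub on top), standing upright. Flanges 54 mm in diameter and 7 mm thick, winding 49 mm in diameter, height 46 mm, 0.14 to 0.28 kg. Origin: centre of its underside, z up; round, so yaw does not matter. At the start it stands in a tray of another colour.
- reel_yellow: Loose solder reel with yellow flanges (a bright metal winding between two yellow discs, a small black dot for the hub on top), standing upright. Flanges 54 mm in diameter and 7 mm thick, winding 49 mm in diameter, height 46 mm, 0.14 to 0.28 kg. Origin: centre of its underside, z up; round, so yaw does not matter. At the start it stands in a tray of another colour.
- reel_blue: Loose solder reel with blue flanges (a bright metal winding between two blue discs, a small black dot for the hub on top), standing upright. Flanges 54 mm in diameter and 7 mm thick, winding 49 mm in diameter, height 46 mm, 0.14 to 0.28 kg. Origin: centre of its underside, z up; round, so yaw does not matter. At the start it stands in a tray of another colour.
- tray_red: Red shallow square tray, fixed to the bench, 84 x 84 mm outside, 76 x 76 mm inside, rim 4 mm thick. Rim top 8 mm above the bench, inner floor 5 mm above the bench. Origin: tray centre at bench level (5 mm below its inner floor), z up, x and y along its sides. Place of the red reel; holds a reel of another colour at the start.
- tray_yellow: Yellow shallow square tray, fixed to the bench, 84 x 84 mm outside, 76 x 76 mm inside, rim 4 mm thick. Rim top 8 mm above the bench, inner floor 5 mm above the bench. Origin: tray centre at bench level (5 mm below its inner floor), z up, x and y along its sides. Place of the yellow reel; holds a reel of another colour at the start.
- tray_blue: Blue shallow square tray, fixed to the bench, 84 x 84 mm outside, 76 x 76 mm inside, rim 4 mm thick. Rim top 8 mm above the bench, inner floor 5 mm above the bench. Origin: tray centre at bench level (5 mm below its inner floor), z up, x and y along its sides. Place of the blue reel; holds a reel of another colour at the start.
- tray_white: White shallow square tray, fixed to the bench, 84 x 84 mm outside, 76 x 76 mm inside, rim 4 mm thick. Rim top 8 mm above the bench, inner floor 5 mm above the bench. Origin: tray centre at bench level (5 mm below its inner floor), z up, x and y along its sides. The spare tray, empty at the start.
- flux_pot: Loose round flux pot, green all over, 48 mm in diameter, 42 mm high. Bystander: leave it standing where it is. Origin: centre of its underside.
- tip_tin: Loose round dark steel tip-cleaner tin filled with brass wool, 50 mm in diameter, 37 mm high. Bystander: leave it standing where it is. Origin: centre of its underside.
- vial: Loose small amber bottle with a white cap, 36 mm in diameter, 60 mm high. Bystander: leave it standing where it is. Origin: centre of its underside.

How it is judged:
By the outcome, as a careful person would: the job done as asked, in the order asked, and still so for the second after the job is handed in, with the robot touching nothing.
It also fails if it takes over 99 s, if anything falls off the work surface, if the arm or the gripper's body presses on something with over 40 N, if the wrist force passes 120 N, or if a joint passes its speed limit or range.

## Working session

There is one attempt and no reset: what is moved stays moved. The work goes in short steps, Python scripts to look and compute and a tool call to move; the robot and the scene stay as the last step left them, time stands still between calls to the robot, and variables do not carry over. Pictures are saved under pics/ and viewed, at most 14 in all, crops included, and the job is handed in when it is done.

Besides the shell and the picture viewer there is one more tool, called after "Request:" by a JSON object that holds its "method" and its "body", one argument or row to a line. servo_tool: Moves the arm, as the interface text tells. Its arguments: {"type":"object","properties":{"motion":{"type":"array","items":{"type":"object","properties":{"wx":{"type":"number"},"wy":{"type":"number"},"wz":{"type":"number"},"dx":{"type":"number"},"dy":{"type":"number"},"dz":{"type":"number"},"fingers":{"type":"number"}}}},"newtons":{"type":"number"}},"required":["motion"]}

```bash
mkdir -p pics; cat > h.py <<'E'
from cell import *
import numpy as np, cv2
from scipy.spatial.transform import Rotation as Ro
def ray(c,uv):
    d=cv2.undistortPoints(np.array([[uv]],float),np.array([[c['fx'],0,c['cx']],[0,c['fy'],c['cy']],[0,0,1]]),np.array([c['k1'],0,0,0,0.]))[0,0]
    R=np.array(c['R']);t=np.array(c['t']); return -R.T@t, R.T@np.array([d[0],d[1],1])
def at(c,uv,z):
    o,d=ray(c,uv); return o+d*(z-o[2])/d[2]
def meet(a,b):
    (o1,d1),(o2,d2)=a,b
    s=np.linalg.lstsq(np.stack([d1,-d2],1),o2-o1,rcond=None)[0]
    p,q=o1+d1*s[0],o2+d2*s[1]; return (p+q)/2,np.linalg.norm(p-q)
def save(c,n): cv2.imwrite('pics/'+n+'.png',cv2.cvtColor(c['image'],cv2.COLOR_RGB2BGR))
E
python3 - <<'E'
from h import *
s=read_state();print(s)
N=['reel_red','reel_yellow','reel_blue','tray_red','tray_yellow','tray_blue','tray_white','flux_pot','tip_tin','vial']
for cn in ['top','scene']:
    c=camera(cn);save(c,cn+'0');print(cn,(-np.array(c['R']).T@c['t']).round())
    for n in N:
        for r in trace(n,c)[:2]:
            print(n,round(r['conf'],2),np.round(r['location']),r['pixels'].sum(),at(c,r['location'],46 if 'reel' in n else 8 if 'tray' in n else 40).round(1))
E
```

```text
{'clock': 0.0, 'joints': array([-1.26159278e+00,  3.00475718e-01,  1.52161641e+00,  5.93220594e-06,
        1.32070558e+00, -6.66092293e-02]), 'qd': array([-0.00076002, -0.00098208,  0.00201423,  0.00069613, -0.00025095,
        0.0002969 ]), 'effort': array([-4.24727159e-04, -5.31798720e+01, -3.52741921e+01,  7.07237399e-02,
        2.42736196e-02, -1.09126056e-04]), 'eef_pos': array([ 201.77454211, -511.35081002,  204.86885686]), 'eef_rot': array([-3.14039065e+00, -8.59416798e-05,  3.75811253e-01]), 'wrist_force': array([ 0.42990208, -0.6184223 , -0.20480911]), 'moment': array([ 0.00438154, -0.04113851,  0.03351959]), 'finger_force': 0.0, 'finger_gap': 93.68780748569586}
top [424.   9. 950.]
reel_red 0.79 [184. 233.] 575 [456.4 285.9  46. ]
reel_yellow 0.59 [438. 189.] 540 [ 566.  -276.9   46. ]
reel_blue 0.97 [363. 233.] 481 [ 464.8 -107.5   46. ]
tray_red 0.74 [353. 241.] 919 [446.8 -89.3   8. ]
tray_yellow 0.55 [180. 243.] 770 [434.2 306.9   8. ]
tray_blue 0.56 [428. 199.] 784 [ 548. -265.    8.]
tray_white 0.62 [264. 174.] 1260 [599.1 117.3   8. ]
flux_pot 0.54 [356. 155.] 387 
[... 261 characters left out ...]
 612 [472.4 281.3  46. ]
reel_yellow 0.6 [194. 257.] 950 [ 590.3 -275.8   46. ]
reel_blue 0.56 [267. 185.] 746 [ 477.2 -106.2   46. ]
tray_red 0.87 [262. 202.] 596 [ 487.  -124.1    8. ]
tray_red 0.7 [265. 187.] 721 [ 450.2 -107.3    8. ]
tray_yellow 0.77 [427. 154.] 571 [488.9 275.4   8. ]
tray_yellow 0.75 [465. 208.] 595 [653.1 268.2   8. ]
tray_blue 0.69 [204. 271.] 924 [ 602.7 -267.5    8. ]
tray_white 0.7 [389. 214.] 1497 [610.5 112.    8. ]
tray_white 0.47 [195. 255.] 962 [ 561.8 -277.6    8. ]
flux_pot 0.74 [305. 260.] 656 [664.2 -91.3  40. ]
flux_pot 0.43 [350. 152.] 333 [446.5  93.9  40. ]
tip_tin 0.66 [465. 208.] 583 [667.7 246.   40. ]
vial 0.61 [349. 151.] 316 [442.1  92.9  40. ]
```

View pics/top0.png

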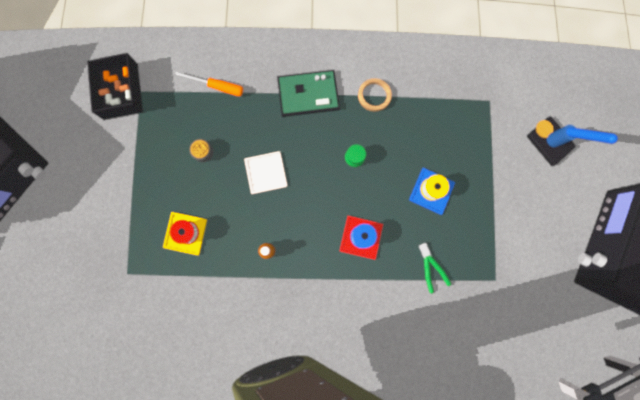

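View pics/scene0.png

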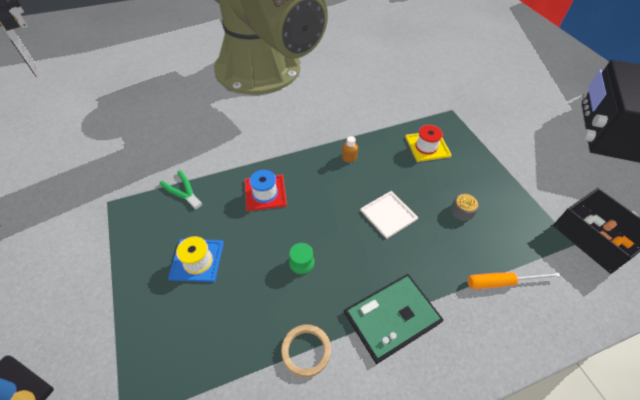

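Top view: the red reel is in the yellow tray (183,232), blue in red (363,236), and yellow in blue (437,187). The white tray is empty (265,172). The scene view agrees, so the loop is blue→white, red→red, yellow→yellow, blue→blue. Next I'll measure both views.

```bash
cat > m.py <<'E'
from h import *
HUE={'red':[(0,8),(172,180)],'yellow':[(24,34)],'blue':[(100,125)]}
def cmask(c,col):
    h=cv2.cvtColor(c['image'],cv2.COLOR_RGB2HSV); m=np.zeros(h.shape[:2],bool)
    if col=='white': return (h[...,1]<50)&(h[...,2]>170)
    for a,b in HUE[col]: m|=(h[...,0]>=a)&(h[...,0]<=b)&(h[...,1]>120)&(h[...,2]>70)
    return m
def near(m,c,xy,r,z):
    P,_=cv2.projectPoints(np.array([[xy[0],xy[1],z]],float),cv2.Rodrigues(np.array(c['R']))[0],np.array(c['t'],float),np.array([[c['fx'],0,c['cx']],[0,c['fy'],c['cy']],[0,0,1]]),np.array([c['k1'],0,0,0,0.]))
    p=P[0,0]; D=np.linalg.norm(np.array(c['R'])@np.array([*xy,z])+c['t']); k=r*c['fx']/D
    yy,xx=np.mgrid[:400,:640]; return m&(np.hypot(xx-p[0],yy-p[1])<k)
def tray(c,col,xy):
    m=near(cmask(c,col),c,xy,75,8).astype(np.uint8)
    n,l,s,_=cv2.connectedComponentsWithStats(m); m=l==1+s[1:,4].argmax() if col=='white' else m>0
    pts=np.argwhere(m)[:,::-1]; hull=cv2.convexHull(pts.astype(np.int32))[:,0]
    w=np.array([at(c,p,8)[:2] for p in hull],np.float32); (cx,cy),sz,a=cv2.minAreaRect(w)
    return (cx,cy),sz,a
def hub(c,col,xy):
    f=near(cmask(c,col),c,xy,30,50).astype(np.uint8)
    n,l,s,_=cv2.connectedComponentsWithStats(f); f=(l==1+s[1:,4].argmax()).astype(np.uint8)
    hl=np.zeros_like(f); cv2.fillConvexPoly(hl,cv2.convexHull(np.argwhere(f)[:,::-1].astype(np.int32)),1)
    g=c['image'].max(2).astype(float); d=(hl>0)&(g<90); d=near(d,c,xy,22,50)
    w=np.where(d,90-g,0); yy,xx=np.mgrid[:400,:640]
    return np.array([(w*xx).sum(),(w*yy).sum()])/max(w.sum(),1e-9),d.sum()
E
python3 - <<'E'
from m import *
A,B=camera('top'),camera('scene')
for col,xy in dict(red=(447,-95),yellow=(445,295),blue=(560,-270),white=(600,115)).items():
    T=[tray(c,col,xy) for c in (A,B)]
    for t in T: print('tray',col,np.round(t[0],1),np.round(t[1],1),round(t[2],1))
for col,xy in dict(red=(456,286),yellow=(567,-277),blue=(465,-107)).items():
    a,b=hub(A,col,xy),hub(B,col,xy)
    p,e=meet(ray(A,a[0]),ray(B,b[0])); print('reel',col,a,b,p.round(1),round(e,1),'z51:',at(A,a[0],51).round(1),at(B,b[0],51).round(1))
c=camera('wrist');save(c,'wrist0');R=np.array(c['R']);print('wrist cam',(-R.T@c['t']).round(),R.round(2))
E
```

```text
tray red [ 456.6 -108.8] [86.8 86.3] 78.0
tray red [ 461.9 -111. ] [85.  90.3] 77.9
tray yellow [457.7 296.8] [88.7 87.7] 79.6
tray yellow [463.2 292.1] [89.1 92.2] 79.4
tray blue [ 567.9 -275.4] [89.3 89.2] 66.7
tray blue [ 572.2 -277. ] [88.7 89.6] 66.8
tray white [603.1 115.9] [87.4 87. ] 13.2
tray white [606.5 112.8] [87.4 87.6] 13.5
reel red (array([180.96084337, 231.26506024]), np.int64(17)) (array([430.51339286, 132.25446429]), np.int64(10)) [459.6 292.2  47. ] 1.7 z51: [459.9 291.8  51. ] [462.8 288.2  51. ]
reel yellow (array([437.1496063 , 185.99212598]), np.int64(10)) (array([191.36636245, 248.74315515]), np.int64(26)) [ 572.8 -276.1   47.4] 0.7 z51: [ 572.3 -274.6   51. ] [ 575.1 -275.9   51. ]
reel blue (array([364.42281879, 235.5       ]), np.int64(16)) (array([262.14652956, 178.9562982 ]), np.int64(15)) [ 458.7 -111.5   47.3] 0.7 z51: [ 458.7 -110.7   51. ] [ 461.7 -112.4   51. ]
wrist cam [ 271. -484.  386.] [[ 0.37 -0.93  0.  ]
 [-0.9  -0.35  0.26]
 [-0.24 -0.09 -0.97]]
```

Request:
{"method": "servo_tool", "body": {
  "motion": [
    {"dx": 0.2, "dy": -0.14, "wz": 0.05},
    {"dx": 0.5, "dy": -0.36, "wz": 0.12},
    {"dx": 0.8, "dy": -0.58, "wz": 0.188},
    {"dx": 1.0, "dy": -0.72, "wz": 0.188}
  ]
}}

```text
schema error: expected keys wx, wy, wz, dx, dy, dz, fingers
```

Request:
{"method": "servo_tool", "body": {
  "motion": [
    {"dx": 0.2, "dy": -0.33},
    {"dx": 0.42, "dy": -0.66},
    {"dx": 0.63, "dy": -0.99}
  ]
}}

```text
schema error: expected keys wx, wy, wz, dx, dy, dz, fingers
```

Request:
{"method": "servo_tool", "body": {
  "motion": [
    {"dx": 0.2, "dy": -0.33},
    {"dx": 0.42, "dy": -0.66},
    {"dx": 0.63, "dy": -0.99}
  ]
}}

```text
schema error: expected keys wx, wy, wz, dx, dy, dz, fingers
```

Request:
{"method": "servo_tool", "body": {
  "motion": [
    {"dx": 0.2, "dy": -0.33},
    {"dx": 0.42, "dy": -0.66},
    {"dx": 0.6, "dy": -0.9},
    {"dx": 0.63, "dy": -0.99},
    {"dx": 0.63, "dy": -0.99},
    {"dx": 0.63, "dy": -0.99}
  ]
}}

```text
schema error: expected keys wx, wy, wz, dx, dy, dz, fingers
```

```bash
python3 - <<'E'
from m import *
c=camera('wrist');save(c,'wrist1');s=read_state();print(s['eef_pos'],s['eef_rot'],s['joints'],s['clock'])
print(tray(c,'red',(459,-110)))
h,n=hub(c,'blue',(459,-111));print(h,n,at(c,h,51))
for q in ('reel_blue','tray_red'): print([(round(r['conf'],2),r['location']) for r in spot_in(q,c)[:2]])
E
```

```text
[ 201.81849169 -511.63263218  205.45402853] [-3.14157673e+00  2.13648833e-05  3.75727141e-01] [-1.26165889e+00  2.99917598e-01  1.52095725e+00 -2.30952146e-05
  1.32073227e+00 -6.65839908e-02] 1.3Traceback (most recent call last):
  File "<stdin>", line 3, in <module>
  File "m.py", line 15, in tray
    pts=np.argwhere(m)[:,::-1]; hull=cv2.convexHull(pts.astype(np.int32))[:,0]
                                     ~~~~~~~~~~~~~~~~~~~~~~~~~~~~~~~~~~~~^^^^^
TypeError: 'NoneType' object is not subscriptable
```

View pics/wrist1.png

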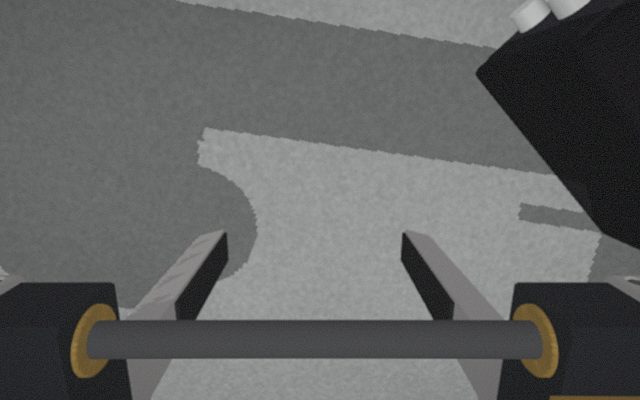

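The moves were refused because every row needs all the keys. The wrist view shows only open bench, with the fingers at (215,250) and (415,250).

Request:
{"method": "servo_tool", "body": {
  "motion": [
    {"wx": 0, "wy": 0, "dz": 0, "fingers": -1, "dx": 0.2, "dy": -0.14, "wz": 0.05},
    {"wx": 0, "wy": 0, "dz": 0, "fingers": -1, "dx": 0.5, "dy": -0.36, "wz": 0.12},
    {"wx": 0, "wy": 0, "dz": 0, "fingers": -1, "dx": 0.8, "dy": -0.58, "wz": 0.188},
    {"wx": 0, "wy": 0, "dz": 0, "fingers": -1, "dx": 1.0, "dy": -0.72, "wz": 0.188}
  ]
}}

```text
clock: 1.7
eef_pos: [269.3, -406.2, 205.6]
eef_rot: [-3.142, -0.0, -0.005]
wrist_force: [-0.1, -1.0, -0.1]
finger_gap: 94.1
finger_force: 0.0
```

Request:
{"method": "servo_tool", "body": {
  "motion": [
    {"wx": 0, "wy": 0, "wz": 0, "dz": 0, "fingers": -1, "dx": 0.2, "dy": -0.33},
    {"wx": 0, "wy": 0, "wz": 0, "dz": 0, "fingers": -1, "dx": 0.42, "dy": -0.66},
    {"wx": 0, "wy": 0, "wz": 0, "dz": 0, "fingers": -1, "dx": 0.63, "dy": -0.99}
  ]
}}

```text
clock: 2.0
eef_pos: [332.1, -307.6, 205.6]
eef_rot: [3.141, -0.0, -0.001]
wrist_force: [0.8, 0.1, -0.1]
finger_gap: 93.9
finger_force: 0.0
```

Request:
{"method": "servo_tool", "body": {
  "motion": [
    {"wx": 0, "wy": 0, "wz": 0, "dz": 0, "fingers": -1, "dx": 0.2, "dy": -0.33},
    {"wx": 0, "wy": 0, "wz": 0, "dz": 0, "fingers": -1, "dx": 0.42, "dy": -0.66},
    {"wx": 0, "wy": 0, "wz": 0, "dz": 0, "fingers": -1, "dx": 0.63, "dy": -0.99}
  ]
}}

```text
clock: 2.3
eef_pos: [395.2, -208.5, 205.7]
eef_rot: [3.141, -0.0, -0.0]
wrist_force: [0.7, -0.5, 0.2]
finger_gap: 93.8
finger_force: 0.0
```

Request:
{"method": "servo_tool", "body": {
  "motion": [
    {"wx": 0, "wy": 0, "wz": 0, "dz": 0, "fingers": -1, "dx": 0.2, "dy": -0.33},
    {"wx": 0, "wy": 0, "wz": 0, "dz": 0, "fingers": -1, "dx": 0.42, "dy": -0.66},
    {"wx": 0, "wy": 0, "wz": 0, "dz": 0, "fingers": -1, "dx": 0.63, "dy": -0.99},
    {"wx": 0, "wy": 0, "wz": 0, "dz": 0, "fingers": -1, "dx": 0.63, "dy": -0.99},
    {"wx": 0, "wy": 0, "wz": 0, "dz": 0, "fingers": -1, "dx": 0.63, "dy": -0.99}
  ]
}}

```text
clock: 2.8
eef_pos: [457.6, -110.6, 205.3]
eef_rot: [3.142, 0.0, 0.002]
wrist_force: [-0.6, 0.3, -0.0]
finger_gap: 94.0
finger_force: 0.0
```

```bash
cat > w.py <<'E'
import sys
from m import *
def look(name,tr=None,reel=None):
    c=camera('wrist');save(c,name);s=read_state();print(s['eef_pos'].round(1),s['eef_rot'].round(3),'j',s['joints'].round(2),'t',s['clock'],'gap',round(s['finger_gap'],1))
    try:
        if tr: t=tray(c,*tr);print('tray',tr[0],np.round(t[0],1),np.round(t[1],1),round(t[2],1))
        if reel: h,n=hub(c,*reel);print('hub',reel[0],h.round(1),n,at(c,h,51).round(1))
    except Exception as e: print(e)
    return c
E
python3 - <<'E'
from w import *
c=look('wrist2',('red',(459,-110)),('blue',(459,-111)))
for q in ('reel_blue','tray_red'): print([(round(r['conf'],2),r['location']) for r in spot_in(q,c)[:2]])
E
```

```text
[ 457.3 -111.2  205.4] [3.141 0.    0.   ] j [-0.32  0.12  1.74 -0.    1.28  1.25] t 2.85 gap 94.0
tray red [ 457.2 -110. ] [85.4 85.9] 77.7
hub blue [315.  182.3] 152 [ 459.3 -111.5   51. ]
[(0.72, [315.1, 176.9])]
[(0.61, [302.0, 153.5]), (0.18, [494.5, 56.9])]
```

View pics/wrist2.png

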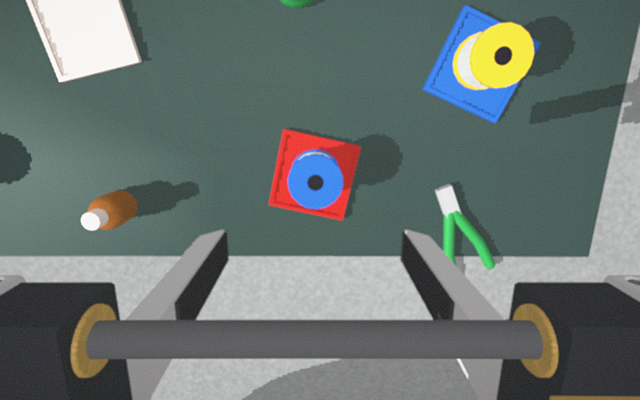

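The wrist view shows the blue reel centred at (315,182) on the red tray, within 2 mm of the estimate. Going down to grasp.

Request:
{"method": "servo_tool", "body": {
  "motion": [
    {"wx": 0, "wy": 0, "wz": 0, "dx": 0, "dy": 0, "dz": 0.3, "fingers": -1},
    {"wx": 0, "wy": 0, "wz": 0, "dx": 0.01, "dy": 0, "dz": 0.7, "fingers": -1},
    {"wx": 0, "wy": 0, "wz": 0, "dx": 0.02, "dy": 0, "dz": 1.0, "fingers": -1}
  ]
}}

```text
clock: 3.25
eef_pos: [458.6, -111.8, 103.8]
eef_rot: [-3.141, 0.0, -0.002]
wrist_force: [0.7, -0.1, -0.3]
finger_gap: 93.9
finger_force: 0.0
```

Request:
{"method": "servo_tool", "body": {
  "motion": [
    {"wx": 0, "wy": 0, "wz": 0, "dx": 0, "dy": 0, "dz": 0.3, "fingers": -1},
    {"wx": 0, "wy": 0, "wz": 0, "dx": 0, "dy": 0, "dz": 0.6, "fingers": -1},
    {"wx": 0, "wy": 0, "wz": 0, "dx": 0, "dy": 0, "dz": 0.77, "fingers": -1},
    {"wx": 0, "wy": 0, "wz": 0, "dx": 0, "dy": 0, "dz": 0.77, "fingers": -1}
  ]
}}

```text
clock: 3.65
eef_pos: [458.0, -111.5, 26.7]
eef_rot: [-3.14, 0.004, -0.002]
wrist_force: [1.2, -0.2, 0.4]
finger_gap: 94.1
finger_force: 0.0
```

Request:
{"method": "servo_tool", "body": {
  "motion": [
    {"wx": 0, "wy": 0, "wz": 0, "dx": 0, "dy": 0, "dz": 0, "fingers": 1},
    {"wx": 0, "wy": 0, "wz": 0, "dx": 0, "dy": 0, "dz": 0, "fingers": 1},
    {"wx": 0, "wy": 0, "wz": 0, "dx": 0, "dy": 0, "dz": 0, "fingers": 1},
    {"wx": 0, "wy": 0, "wz": 0, "dx": 0, "dy": 0, "dz": 0, "fingers": 1},
    {"wx": 0, "wy": 0, "wz": 0, "dx": 0, "dy": 0, "dz": 0, "fingers": 1},
    {"wx": 0, "wy": 0, "wz": 0, "dx": 0, "dy": 0, "dz": 0, "fingers": 1},
    {"wx": 0, "wy": 0, "wz": 0, "dx": 0, "dy": 0, "dz": 0, "fingers": 1},
    {"wx": 0, "wy": 0, "wz": 0, "dx": 0, "dy": 0, "dz": 0, "fingers": 1}
  ],
  "newtons": 20
}}

```text
clock: 4.45
eef_pos: [459.6, -111.0, 28.7]
eef_rot: [3.141, -0.0, -0.0]
wrist_force: [-0.8, 0.3, 6.4]
finger_gap: 53.3
finger_force: 20.0
```

Request:
{"method": "servo_tool", "body": {
  "motion": [
    {"wx": 0, "wy": 0, "wz": 0, "dx": 0, "dy": 0, "dz": -0.1, "fingers": 1},
    {"wx": 0, "wy": 0, "wz": 0, "dx": 0, "dy": 0, "dz": -0.3, "fingers": 1},
    {"wx": 0, "wy": 0, "wz": 0, "dx": 0, "dy": 0, "dz": -0.55, "fingers": 1},
    {"wx": 0, "wy": 0, "wz": 0, "dx": 0, "dy": 0, "dz": -0.8, "fingers": 1},
    {"wx": 0, "wy": 0, "wz": 0, "dx": 0, "dy": 0, "dz": -1.0, "fingers": 1}
  ]
}}

```text
clock: 4.95
eef_pos: [459.5, -110.9, 130.2]
eef_rot: [3.141, -0.001, -0.0]
wrist_force: [0.3, 0.7, -2.2]
finger_gap: 53.3
finger_force: 20.0
```

Request:
{"method": "servo_tool", "body": {
  "motion": [
    {"wx": 0, "wy": 0, "wz": 0, "dx": 0.05, "dy": -0.08, "dz": 0, "fingers": 1},
    {"wx": 0, "wy": 0, "wz": 0, "dx": 0.17, "dy": -0.25, "dz": 0, "fingers": 1},
    {"wx": 0, "wy": 0, "wz": 0, "dx": 0.33, "dy": -0.5, "dz": 0, "fingers": 1},
    {"wx": 0, "wy": 0, "wz": 0, "dx": 0.48, "dy": -0.75, "dz": 0, "fingers": 1}
  ]
}}

```text
clock: 5.35
eef_pos: [507.7, -34.6, 127.4]
eef_rot: [-3.141, 0.001, -0.001]
wrist_force: [0.2, -0.1, -2.2]
finger_gap: 53.1
finger_force: 20.0
```

Request:
{"method": "servo_tool", "body": {
  "motion": [
    {"wx": 0, "wy": 0, "wz": 0, "dx": 0.16, "dy": -0.25, "dz": 0, "fingers": 1},
    {"wx": 0, "wy": 0, "wz": 0, "dx": 0.32, "dy": -0.5, "dz": 0, "fingers": 1},
    {"wx": 0, "wy": 0, "wz": 0, "dx": 0.48, "dy": -0.75, "dz": 0, "fingers": 1}
  ]
}}

```text
clock: 5.65
eef_pos: [555.7, 40.8, 127.0]
eef_rot: [-3.142, 0.002, -0.0]
wrist_force: [-0.4, -0.5, -1.9]
finger_gap: 53.5
finger_force: 20.0
```

Request:
{"method": "servo_tool", "body": {
  "motion": [
    {"wx": 0, "wy": 0, "wz": 0, "dx": 0.16, "dy": -0.25, "dz": 0, "fingers": 1},
    {"wx": 0, "wy": 0, "wz": 0, "dx": 0.31, "dy": -0.48, "dz": 0, "fingers": 1},
    {"wx": 0, "wy": 0, "wz": 0, "dx": 0.42, "dy": -0.66, "dz": 0, "fingers": 1},
    {"wx": 0, "wy": 0, "wz": 0, "dx": 0.48, "dy": -0.76, "dz": 0, "fingers": 1},
    {"wx": 0, "wy": 0, "wz": 0, "dx": 0.48, "dy": -0.76, "dz": 0, "fingers": 1},
    {"wx": 0, "wy": 0, "wz": 0, "dx": 0.48, "dy": -0.76, "dz": 0, "fingers": 1}
  ]
}}

```text
clock: 6.25
eef_pos: [603.0, 114.6, 127.8]
eef_rot: [3.141, 0.001, -0.0]
wrist_force: [-0.3, 0.0, -2.2]
finger_gap: 53.1
finger_force: 20.0
```

```bash
python3 - <<'E'
from w import *
c=look('wrist3',('white',(604,115)),None)
E
```

```text
[603.1 114.4 128.1] [ 3.141e+00  1.000e-03 -1.000e-03] j [ 0.13  0.51  1.41 -0.    1.22  1.7 ] t 6.3 gap 53.1
tray white [603.9 115.1] [86.3 86. ] 13.3
```

View pics/wrist3.png

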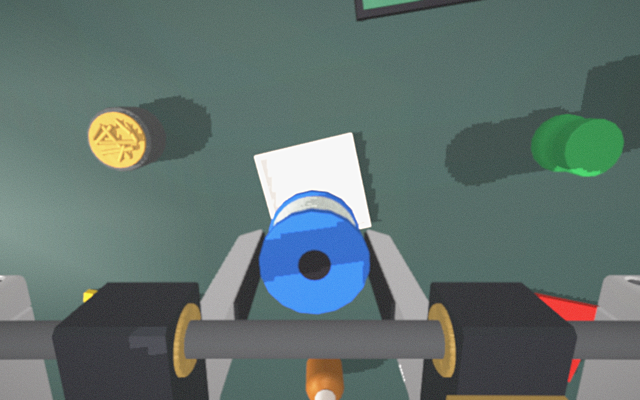

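The reel hangs upright between the pads (314,265), above the white tray (315,180). Setting it down, then going to the red reel.

Request:
{"method": "servo_tool", "body": {
  "motion": [
    {"wx": 0, "wy": 0, "wz": 0, "dx": 0.01, "dy": 0, "dz": 0.3, "fingers": 1},
    {"wx": 0, "wy": 0, "wz": 0, "dx": 0.01, "dy": 0, "dz": 0.6, "fingers": 1},
    {"wx": 0, "wy": 0, "wz": 0, "dx": 0.01, "dy": 0, "dz": 0.85, "fingers": 1},
    {"wx": 0, "wy": 0, "wz": 0, "dx": 0.01, "dy": 0, "dz": 0.95, "fingers": 1},
    {"wx": 0, "wy": 0, "wz": 0, "dx": 0.01, "dy": 0, "dz": 0.99, "fingers": 1},
    {"wx": 0, "wy": 0, "wz": 0, "dx": 0.01, "dy": 0, "dz": 0.99, "fingers": 1},
    {"wx": 0, "wy": 0, "wz": 0, "dx": 0.01, "dy": 0, "dz": 0.99, "fingers": 1}
  ]
}}

```text
clock: 7.0
eef_pos: [605.2, 114.9, 30.8]
eef_rot: [-3.141, -0.002, -0.0]
wrist_force: [0.2, -0.2, -1.0]
finger_gap: 53.5
finger_force: 20.0
```

Request:
{"method": "servo_tool", "body": {
  "motion": [
    {"wx": 0, "wy": 0, "wz": 0, "dx": 0, "dy": 0, "dz": 0, "fingers": -1},
    {"wx": 0, "wy": 0, "wz": 0, "dx": 0, "dy": 0, "dz": 0, "fingers": -1},
    {"wx": 0, "wy": 0, "wz": 0, "dx": 0, "dy": 0, "dz": 0, "fingers": -1},
    {"wx": 0, "wy": 0, "wz": 0, "dx": 0, "dy": 0, "dz": 0, "fingers": -1},
    {"wx": 0, "wy": 0, "wz": 0, "dx": 0, "dy": 0, "dz": 0, "fingers": -1},
    {"wx": 0, "wy": 0, "wz": 0, "dx": 0, "dy": 0, "dz": -0.2, "fingers": -1},
    {"wx": 0, "wy": 0, "wz": 0, "dx": 0, "dy": 0, "dz": -0.6, "fingers": -1},
    {"wx": 0, "wy": 0, "wz": 0, "dx": 0, "dy": 0, "dz": -1.0, "fingers": -1}
  ]
}}

```text
clock: 7.8
eef_pos: [604.1, 114.9, 130.2]
eef_rot: [3.141, 0.001, -0.0]
wrist_force: [0.2, 0.0, 0.4]
finger_gap: 93.7
finger_force: 0.0
```

Request:
{"method": "servo_tool", "body": {
  "motion": [
    {"wx": 0, "wy": 0, "wz": 0, "dx": -0.2, "dy": -0.25, "dz": 0, "fingers": -1},
    {"wx": 0, "wy": 0, "wz": 0, "dx": -0.45, "dy": -0.55, "dz": 0, "fingers": -1},
    {"wx": 0, "wy": 0, "wz": 0, "dx": -0.72, "dy": -0.88, "dz": 0, "fingers": -1}
  ]
}}

```text
clock: 8.1
eef_pos: [531.8, 203.5, 129.6]
eef_rot: [-3.141, -0.0, -0.001]
wrist_force: [0.2, 1.9, -0.3]
finger_gap: 93.9
finger_force: 0.0
```

Request:
{"method": "servo_tool", "body": {
  "motion": [
    {"wx": 0, "wy": 0, "wz": 0, "dx": -0.25, "dy": -0.31, "dz": 0, "fingers": -1},
    {"wx": 0, "wy": 0, "wz": 0, "dx": -0.5, "dy": -0.61, "dz": 0, "fingers": -1},
    {"wx": 0, "wy": 0, "wz": 0, "dx": -0.72, "dy": -0.88, "dz": 0, "fingers": -1},
    {"wx": 0, "wy": 0, "wz": 0, "dx": -0.72, "dy": -0.88, "dz": 0, "fingers": -1},
    {"wx": 0, "wy": 0, "wz": 0, "dx": -0.72, "dy": -0.88, "dz": 0, "fingers": -1}
  ]
}}

```text
clock: 8.6
eef_pos: [460.4, 291.4, 129.6]
eef_rot: [-3.142, -0.0, 0.001]
wrist_force: [0.5, -0.6, -0.5]
finger_gap: 93.8
finger_force: 0.0
```

```bash
python3 - <<'E'
from w import *
c=look('wrist4',('yellow',(459,295)),('red',(460,291)))
c=camera('top'); h,n=hub(c,'blue',(604,115)); print(h,n,at(c,h,51))
E
```

```text
[460.9 290.8 129.5] [-3.142 -0.    -0.   ] j [ 0.5   0.36  1.62 -0.    1.16  2.07] t 8.65 gap 93.8
tray yellow [458.2 296.5] [85.3 86.1] 79.5
hub red [315.1 206.6] 269 [459.8 290.5  51. ]
[263.17164179 167.77985075] 14 [604.67475437 115.7543614   51.        ]
```

View pics/wrist4.png

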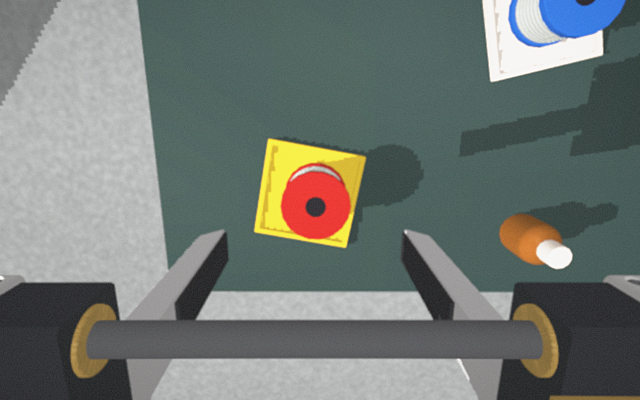

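The blue reel is in the white tray at (604.7,115.8). The red reel, hub at (315,207), is centred under the gripper. Grasping and carrying it to the red tray.

Request:
{"method": "servo_tool", "body": {
  "motion": [
    {"wx": 0, "wy": 0, "wz": 0, "dx": 0, "dy": 0, "dz": 0.3, "fingers": -1},
    {"wx": 0, "wy": 0, "wz": 0, "dx": -0.01, "dy": 0, "dz": 0.65, "fingers": -1},
    {"wx": 0, "wy": 0, "wz": 0, "dx": -0.01, "dy": 0, "dz": 0.9, "fingers": -1},
    {"wx": 0, "wy": 0, "wz": 0, "dx": -0.01, "dy": 0, "dz": 1.0, "fingers": -1},
    {"wx": 0, "wy": 0, "wz": 0, "dx": -0.01, "dy": 0, "dz": 1.0, "fingers": -1}
  ]
}}

```text
clock: 9.2
eef_pos: [459.6, 290.2, 28.6]
eef_rot: [3.141, 0.002, -0.001]
wrist_force: [-0.4, -0.1, -0.3]
finger_gap: 94.1
finger_force: 0.0
```

Request:
{"method": "servo_tool", "body": {
  "motion": [
    {"wx": 0, "wy": 0, "wz": 0, "dx": 0, "dy": 0, "dz": 0, "fingers": 1},
    {"wx": 0, "wy": 0, "wz": 0, "dx": 0, "dy": 0, "dz": 0, "fingers": 1},
    {"wx": 0, "wy": 0, "wz": 0, "dx": 0, "dy": 0, "dz": 0, "fingers": 1},
    {"wx": 0, "wy": 0, "wz": 0, "dx": 0, "dy": 0, "dz": 0, "fingers": 1},
    {"wx": 0, "wy": 0, "wz": 0, "dx": 0, "dy": 0, "dz": 0, "fingers": 1},
    {"wx": 0, "wy": 0, "wz": 0, "dx": 0, "dy": 0, "dz": 0, "fingers": 1},
    {"wx": 0, "wy": 0, "wz": 0, "dx": 0, "dy": 0, "dz": 0, "fingers": 1},
    {"wx": 0, "wy": 0, "wz": 0, "dx": 0, "dy": 0, "dz": 0, "fingers": 1}
  ],
  "newtons": 20
}}

```text
clock: 10.0
eef_pos: [459.7, 291.1, 29.7]
eef_rot: [-3.141, -0.0, -0.0]
wrist_force: [-1.2, -0.2, 4.4]
finger_gap: 52.8
finger_force: 20.0
```

Request:
{"method": "servo_tool", "body": {
  "motion": [
    {"wx": 0, "wy": 0, "wz": 0, "dx": 0, "dy": 0, "dz": -0.1, "fingers": 1},
    {"wx": 0, "wy": 0, "wz": 0, "dx": 0, "dy": 0, "dz": -0.3, "fingers": 1},
    {"wx": 0, "wy": 0, "wz": 0, "dx": 0, "dy": 0, "dz": -0.55, "fingers": 1},
    {"wx": 0, "wy": 0, "wz": 0, "dx": 0, "dy": 0, "dz": -0.8, "fingers": 1},
    {"wx": 0, "wy": 0, "wz": 0, "dx": 0, "dy": 0, "dz": -1.0, "fingers": 1}
  ]
}}

```text
clock: 10.5
eef_pos: [459.7, 291.1, 131.3]
eef_rot: [-3.141, -0.001, -0.0]
wrist_force: [0.7, -1.4, -1.3]
finger_gap: 53.3
finger_force: 20.0
```

Request:
{"method": "servo_tool", "body": {
  "motion": [
    {"wx": 0, "wy": 0, "wz": 0, "dx": 0, "dy": 0.1, "dz": 0, "fingers": 1},
    {"wx": 0, "wy": 0, "wz": 0, "dx": 0, "dy": 0.3, "dz": 0, "fingers": 1},
    {"wx": 0, "wy": 0, "wz": 0, "dx": -0.02, "dy": 0.6, "dz": 0, "fingers": 1},
    {"wx": 0, "wy": 0, "wz": 0, "dx": -0.02, "dy": 1.0, "dz": 0, "fingers": 1}
  ]
}}

```text
clock: 10.9
eef_pos: [456.6, 189.9, 128.2]
eef_rot: [3.141, 0.002, 0.001]
wrist_force: [0.4, 0.1, -1.5]
finger_gap: 53.3
finger_force: 20.0
```

Request:
{"method": "servo_tool", "body": {
  "motion": [
    {"wx": 0, "wy": 0, "wz": 0, "dx": 0, "dy": 0.33, "dz": 0, "fingers": 1},
    {"wx": 0, "wy": 0, "wz": 0, "dx": 0, "dy": 0.67, "dz": 0, "fingers": 1},
    {"wx": 0, "wy": 0, "wz": 0, "dx": 0, "dy": 1.0, "dz": 0, "fingers": 1}
  ]
}}

```text
clock: 11.2
eef_pos: [456.6, 89.1, 128.4]
eef_rot: [3.141, 0.001, -0.0]
wrist_force: [0.8, 0.8, -1.9]
finger_gap: 53.4
finger_force: 20.0
```

Request:
{"method": "servo_tool", "body": {
  "motion": [
    {"wx": 0, "wy": 0, "wz": 0, "dx": 0, "dy": 0.33, "dz": 0, "fingers": 1},
    {"wx": 0, "wy": 0, "wz": 0, "dx": 0, "dy": 0.67, "dz": 0, "fingers": 1},
    {"wx": 0, "wy": 0, "wz": 0, "dx": 0, "dy": 1.0, "dz": 0, "fingers": 1}
  ]
}}

```text
clock: 11.5
eef_pos: [456.5, -10.8, 128.5]
eef_rot: [-3.142, 0.001, -0.0]
wrist_force: [1.1, -0.1, -2.6]
finger_gap: 53.3
finger_force: 20.0
```

Request:
{"method": "servo_tool", "body": {
  "motion": [
    {"wx": 0, "wy": 0, "wz": 0, "dx": 0, "dy": 0.33, "dz": 0, "fingers": 1},
    {"wx": 0, "wy": 0, "wz": 0, "dx": 0, "dy": 0.63, "dz": 0, "fingers": 1},
    {"wx": 0, "wy": 0, "wz": 0, "dx": 0, "dy": 0.87, "dz": 0, "fingers": 1},
    {"wx": 0, "wy": 0, "wz": 0, "dx": 0, "dy": 1.0, "dz": 0, "fingers": 1},
    {"wx": 0, "wy": 0, "wz": 0, "dx": 0, "dy": 1.0, "dz": 0, "fingers": 1},
    {"wx": 0, "wy": 0, "wz": 0, "dx": 0, "dy": 1.0, "dz": 0, "fingers": 1}
  ]
}}

```text
clock: 12.1
eef_pos: [457.1, -108.5, 129.0]
eef_rot: [-3.141, 0.001, -0.0]
wrist_force: [-0.8, 0.5, -1.9]
finger_gap: 53.2
finger_force: 20.0
```

```bash
python3 - <<'E'
from w import *
c=look('wrist5')
E
```

```text
[ 457.3 -108.2  129.2] [-3.141e+00  1.000e-03  0.000e+00] j [-0.31  0.21  1.83  0.    1.11  1.26] t 12.15 gap 53.6
```

View pics/wrist5.png

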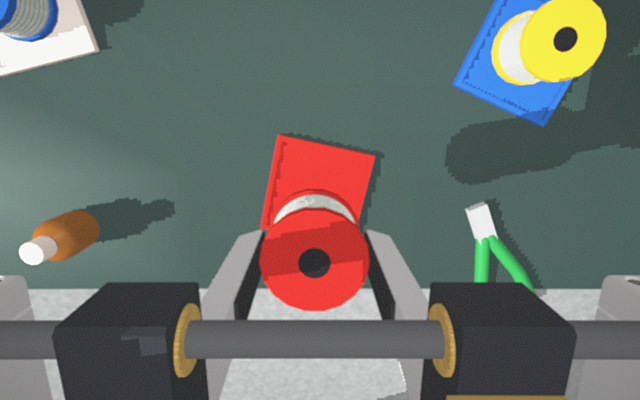

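The red reel hangs upright at (315,262) over the empty red tray. Placing it, then on to the yellow reel.

Request:
{"method": "servo_tool", "body": {
  "motion": [
    {"wx": 0, "wy": 0, "wz": 0, "dx": 0, "dy": 0.015, "dz": 0.3, "fingers": 1},
    {"wx": 0, "wy": 0, "wz": 0, "dx": 0, "dy": 0.015, "dz": 0.6, "fingers": 1},
    {"wx": 0, "wy": 0, "wz": 0, "dx": 0, "dy": 0.015, "dz": 0.85, "fingers": 1},
    {"wx": 0, "wy": 0, "wz": 0, "dx": 0, "dy": 0.015, "dz": 0.95, "fingers": 1},
    {"wx": 0, "wy": 0, "wz": 0, "dx": 0, "dy": 0.015, "dz": 0.99, "fingers": 1},
    {"wx": 0, "wy": 0, "wz": 0, "dx": 0, "dy": 0.015, "dz": 0.99, "fingers": 1},
    {"wx": 0, "wy": 0, "wz": 0, "dx": 0, "dy": 0.015, "dz": 0.99, "fingers": 1}
  ]
}}

```text
clock: 12.85
eef_pos: [458.2, -110.5, 31.5]
eef_rot: [3.141, -0.002, 0.0]
wrist_force: [0.3, 0.6, -1.5]
finger_gap: 53.5
finger_force: 20.0
```

Request:
{"method": "servo_tool", "body": {
  "motion": [
    {"wx": 0, "wy": 0, "wz": 0, "dx": 0, "dy": 0, "dz": 0, "fingers": -1},
    {"wx": 0, "wy": 0, "wz": 0, "dx": 0, "dy": 0, "dz": 0, "fingers": -1},
    {"wx": 0, "wy": 0, "wz": 0, "dx": 0, "dy": 0, "dz": 0, "fingers": -1},
    {"wx": 0, "wy": 0, "wz": 0, "dx": 0, "dy": 0, "dz": 0, "fingers": -1},
    {"wx": 0, "wy": 0, "wz": 0, "dx": 0, "dy": 0, "dz": 0, "fingers": -1},
    {"wx": 0, "wy": 0, "wz": 0, "dx": 0, "dy": 0, "dz": -0.2, "fingers": -1},
    {"wx": 0, "wy": 0, "wz": 0, "dx": 0, "dy": 0, "dz": -0.6, "fingers": -1},
    {"wx": 0, "wy": 0, "wz": 0, "dx": 0, "dy": 0, "dz": -1.0, "fingers": -1}
  ]
}}

```text
clock: 13.65
eef_pos: [457.0, -110.3, 131.4]
eef_rot: [-3.141, 0.001, -0.0]
wrist_force: [0.2, 0.4, 0.0]
finger_gap: 93.9
finger_force: 0.0
```

Request:
{"method": "servo_tool", "body": {
  "motion": [
    {"wx": 0, "wy": 0, "wz": 0, "dx": 0.15, "dy": 0.22, "dz": 0, "fingers": -1},
    {"wx": 0, "wy": 0, "wz": 0, "dx": 0.36, "dy": 0.52, "dz": 0, "fingers": -1},
    {"wx": 0, "wy": 0, "wz": 0, "dx": 0.58, "dy": 0.83, "dz": 0, "fingers": -1}
  ]
}}

```text
clock: 13.95
eef_pos: [516.2, -194.4, 131.0]
eef_rot: [3.141, -0.001, 0.0]
wrist_force: [-0.2, 0.3, 0.2]
finger_gap: 94.2
finger_force: 0.0
```

Request:
{"method": "servo_tool", "body": {
  "motion": [
    {"wx": 0, "wy": 0, "wz": 0, "dx": 0.22, "dy": 0.31, "dz": 0, "fingers": -1},
    {"wx": 0, "wy": 0, "wz": 0, "dx": 0.44, "dy": 0.63, "dz": 0, "fingers": -1},
    {"wx": 0, "wy": 0, "wz": 0, "dx": 0.58, "dy": 0.83, "dz": 0, "fingers": -1},
    {"wx": 0, "wy": 0, "wz": 0, "dx": 0.58, "dy": 0.83, "dz": 0, "fingers": -1},
    {"wx": 0, "wy": 0, "wz": 0, "dx": 0.58, "dy": 0.83, "dz": 0, "fingers": -1}
  ]
}}

```text
clock: 14.45
eef_pos: [573.1, -276.2, 129.8]
eef_rot: [-3.141, 0.001, -0.001]
wrist_force: [-0.1, -0.4, -0.5]
finger_gap: 93.9
finger_force: 0.0
```

```bash
python3 - <<'E'
from w import *
c=look('wrist6',('blue',(569,-276)),('yellow',(572,-276)))
c=camera('top'); h,n=hub(c,'red',(457,-110)); print(h,n,at(c,h,51)); save(c,'top6')
E
```

```text
[ 573.  -275.8  130.2] [-3.141e+00  1.000e-03 -0.000e+00] j [-0.51  0.56  1.34  0.    1.25  1.06] t 14.5 gap 94.0
tray blue [ 568.8 -277.2] [85.9 86.1] 66.4
hub yellow [313.5 205.7] 253 [ 573.1 -275.8   51. ]
[363.98019802 235.70957096] 17 [ 458.19943081 -109.71953117   51.        ]
```

View pics/wrist6.png

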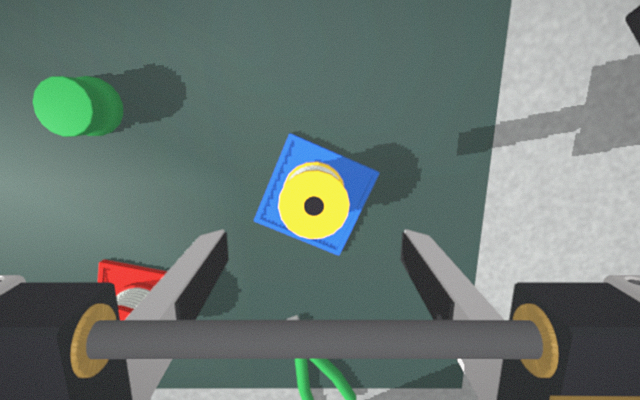

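The yellow reel (314,206) is centred under the gripper, and the red one stands in the red tray at (458,-110). Grasping the yellow.

Request:
{"method": "servo_tool", "body": {
  "motion": [
    {"wx": 0, "wy": 0, "wz": 0, "dx": 0, "dy": 0, "dz": 0.3, "fingers": -1},
    {"wx": 0, "wy": 0, "wz": 0, "dx": 0, "dy": 0, "dz": 0.65, "fingers": -1},
    {"wx": 0, "wy": 0, "wz": 0, "dx": 0, "dy": 0, "dz": 0.9, "fingers": -1},
    {"wx": 0, "wy": 0, "wz": 0, "dx": 0, "dy": 0, "dz": 1.0, "fingers": -1},
    {"wx": 0, "wy": 0, "wz": 0, "dx": 0, "dy": 0, "dz": 1.0, "fingers": -1}
  ]
}}

```text
clock: 15.05
eef_pos: [573.0, -275.8, 29.9]
eef_rot: [-3.141, 0.001, 0.0]
wrist_force: [0.4, -0.1, 0.6]
finger_gap: 93.9
finger_force: 0.0
```

Request:
{"method": "servo_tool", "body": {
  "motion": [
    {"wx": 0, "wy": 0, "wz": 0, "dx": 0, "dy": 0, "dz": 0.01, "fingers": 1},
    {"wx": 0, "wy": 0, "wz": 0, "dx": 0, "dy": 0, "dz": 0.01, "fingers": 1},
    {"wx": 0, "wy": 0, "wz": 0, "dx": 0, "dy": 0, "dz": 0.01, "fingers": 1},
    {"wx": 0, "wy": 0, "wz": 0, "dx": 0, "dy": 0, "dz": 0.01, "fingers": 1},
    {"wx": 0, "wy": 0, "wz": 0, "dx": 0, "dy": 0, "dz": 0.01, "fingers": 1},
    {"wx": 0, "wy": 0, "wz": 0, "dx": 0, "dy": 0, "dz": 0.01, "fingers": 1},
    {"wx": 0, "wy": 0, "wz": 0, "dx": 0, "dy": 0, "dz": 0.01, "fingers": 1},
    {"wx": 0, "wy": 0, "wz": 0, "dx": 0, "dy": 0, "dz": 0.01, "fingers": 1}
  ],
  "newtons": 20
}}

```text
clock: 15.85
eef_pos: [573.6, -276.5, 29.7]
eef_rot: [3.142, -0.0, -0.0]
wrist_force: [-0.4, 1.4, 3.9]
finger_gap: 53.2
finger_force: 20.0
```

Request:
{"method": "servo_tool", "body": {
  "motion": [
    {"wx": 0, "wy": 0, "wz": 0, "dx": 0, "dy": 0, "dz": -0.1, "fingers": 1},
    {"wx": 0, "wy": 0, "wz": 0, "dx": 0, "dy": 0, "dz": -0.3, "fingers": 1},
    {"wx": 0, "wy": 0, "wz": 0, "dx": 0, "dy": 0, "dz": -0.55, "fingers": 1},
    {"wx": 0, "wy": 0, "wz": 0, "dx": 0, "dy": 0, "dz": -0.8, "fingers": 1},
    {"wx": 0, "wy": 0, "wz": 0, "dx": 0, "dy": 0, "dz": -1.0, "fingers": 1}
  ]
}}

```text
clock: 16.35
eef_pos: [573.5, -276.6, 131.3]
eef_rot: [3.141, -0.001, -0.0]
wrist_force: [-0.4, 0.1, -2.3]
finger_gap: 53.3
finger_force: 20.0
```

Request:
{"method": "servo_tool", "body": {
  "motion": [
    {"wx": 0, "wy": 0, "wz": 0, "dx": -0.02, "dy": -0.1, "dz": 0, "fingers": 1},
    {"wx": 0, "wy": 0, "wz": 0, "dx": -0.06, "dy": -0.3, "dz": 0, "fingers": 1},
    {"wx": 0, "wy": 0, "wz": 0, "dx": -0.12, "dy": -0.6, "dz": 0, "fingers": 1},
    {"wx": 0, "wy": 0, "wz": 0, "dx": -0.19, "dy": -0.95, "dz": 0, "fingers": 1}
  ]
}}

```text
clock: 16.75
eef_pos: [553.4, -180.1, 128.0]
eef_rot: [-3.141, 0.002, -0.001]
wrist_force: [1.5, 0.2, -2.5]
finger_gap: 53.2
finger_force: 20.0
```

Request:
{"method": "servo_tool", "body": {
  "motion": [
    {"wx": 0, "wy": 0, "wz": 0, "dx": -0.06, "dy": -0.32, "dz": 0, "fingers": 1},
    {"wx": 0, "wy": 0, "wz": 0, "dx": -0.12, "dy": -0.63, "dz": 0, "fingers": 1},
    {"wx": 0, "wy": 0, "wz": 0, "dx": -0.19, "dy": -0.95, "dz": 0, "fingers": 1}
  ]
}}

```text
clock: 17.05
eef_pos: [534.3, -84.6, 128.3]
eef_rot: [-3.141, 0.002, -0.0]
wrist_force: [0.9, 0.5, -2.1]
finger_gap: 53.0
finger_force: 20.0
```

Request:
{"method": "servo_tool", "body": {
  "motion": [
    {"wx": 0, "wy": 0, "wz": 0, "dx": -0.06, "dy": -0.32, "dz": 0, "fingers": 1},
    {"wx": 0, "wy": 0, "wz": 0, "dx": -0.12, "dy": -0.63, "dz": 0, "fingers": 1},
    {"wx": 0, "wy": 0, "wz": 0, "dx": -0.19, "dy": -0.95, "dz": 0, "fingers": 1}
  ]
}}

```text
clock: 17.35
eef_pos: [515.2, 10.2, 128.3]
eef_rot: [-3.141, 0.002, -0.0]
wrist_force: [0.5, 0.1, -2.4]
finger_gap: 52.9
finger_force: 20.0
```

Request:
{"method": "servo_tool", "body": {
  "motion": [
    {"wx": 0, "wy": 0, "wz": 0, "dx": -0.06, "dy": -0.32, "dz": 0, "fingers": 1},
    {"wx": 0, "wy": 0, "wz": 0, "dx": -0.12, "dy": -0.63, "dz": 0, "fingers": 1},
    {"wx": 0, "wy": 0, "wz": 0, "dx": -0.19, "dy": -0.95, "dz": 0, "fingers": 1}
  ]
}}

```text
clock: 17.65
eef_pos: [496.1, 105.0, 128.4]
eef_rot: [3.141, 0.002, -0.0]
wrist_force: [0.4, -0.1, -2.4]
finger_gap: 53.7
finger_force: 20.0
```

Request:
{"method": "servo_tool", "body": {
  "motion": [
    {"wx": 0, "wy": 0, "wz": 0, "dx": -0.06, "dy": -0.32, "dz": 0, "fingers": 1},
    {"wx": 0, "wy": 0, "wz": 0, "dx": -0.12, "dy": -0.63, "dz": 0, "fingers": 1},
    {"wx": 0, "wy": 0, "wz": 0, "dx": -0.19, "dy": -0.95, "dz": 0, "fingers": 1}
  ]
}}

```text
clock: 17.95
eef_pos: [477.1, 199.9, 128.3]
eef_rot: [3.141, 0.002, -0.0]
wrist_force: [-0.1, 0.4, -2.8]
finger_gap: 53.5
finger_force: 20.0
```

Request:
{"method": "servo_tool", "body": {
  "motion": [
    {"wx": 0, "wy": 0, "wz": 0, "dx": -0.06, "dy": -0.32, "dz": 0, "fingers": 1},
    {"wx": 0, "wy": 0, "wz": 0, "dx": -0.12, "dy": -0.62, "dz": 0, "fingers": 1},
    {"wx": 0, "wy": 0, "wz": 0, "dx": -0.17, "dy": -0.85, "dz": 0, "fingers": 1},
    {"wx": 0, "wy": 0, "wz": 0, "dx": -0.2, "dy": -0.97, "dz": 0, "fingers": 1},
    {"wx": 0, "wy": 0, "wz": 0, "dx": -0.2, "dy": -0.97, "dz": 0, "fingers": 1},
    {"wx": 0, "wy": 0, "wz": 0, "dx": -0.2, "dy": -0.97, "dz": 0, "fingers": 1}
  ]
}}

```text
clock: 18.55
eef_pos: [458.4, 294.8, 129.0]
eef_rot: [3.141, 0.001, -0.0]
wrist_force: [-0.3, 0.4, -1.7]
finger_gap: 53.0
finger_force: 20.0
```

```bash
python3 - <<'E'
from w import *
c=look('wrist7')
E
```

```text
[458.6 294.6 129.1] [ 3.141e+00  0.000e+00 -1.000e-03] j [ 0.5   0.36  1.62 -0.    1.16  2.08] t 18.6 gap 53.2
```

View pics/wrist7.png

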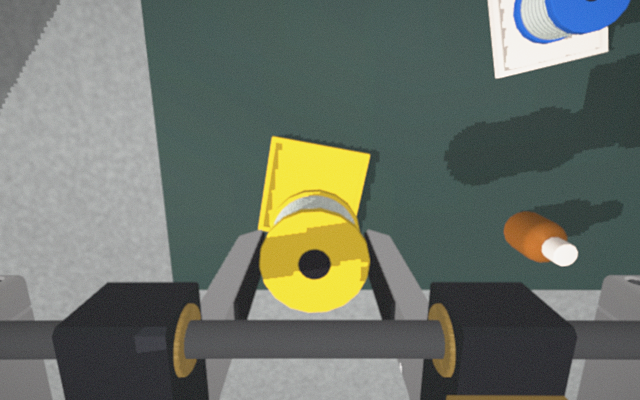

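The yellow reel (315,263) hangs upright over the yellow tray. Placing it, then going back to the blue.

Request:
{"method": "servo_tool", "body": {
  "motion": [
    {"wx": 0, "wy": 0, "wz": 0, "dx": 0, "dy": -0.015, "dz": 0.3, "fingers": 1},
    {"wx": 0, "wy": 0, "wz": 0, "dx": 0, "dy": -0.015, "dz": 0.6, "fingers": 1},
    {"wx": 0, "wy": 0, "wz": 0, "dx": 0, "dy": -0.015, "dz": 0.85, "fingers": 1},
    {"wx": 0, "wy": 0, "wz": 0, "dx": 0, "dy": -0.015, "dz": 0.95, "fingers": 1},
    {"wx": 0, "wy": 0, "wz": 0, "dx": 0, "dy": -0.015, "dz": 0.99, "fingers": 1},
    {"wx": 0, "wy": 0, "wz": 0, "dx": 0, "dy": -0.015, "dz": 0.99, "fingers": 1},
    {"wx": 0, "wy": 0, "wz": 0, "dx": 0, "dy": -0.015, "dz": 0.99, "fingers": 1}
  ]
}}

```text
clock: 19.3
eef_pos: [459.3, 297.2, 31.6]
eef_rot: [-3.141, -0.002, -0.0]
wrist_force: [0.1, 0.1, -2.0]
finger_gap: 53.2
finger_force: 20.0
```

Request:
{"method": "servo_tool", "body": {
  "motion": [
    {"wx": 0, "wy": 0, "wz": 0, "dx": 0, "dy": 0, "dz": 0, "fingers": -1},
    {"wx": 0, "wy": 0, "wz": 0, "dx": 0, "dy": 0, "dz": 0, "fingers": -1},
    {"wx": 0, "wy": 0, "wz": 0, "dx": 0, "dy": 0, "dz": 0, "fingers": -1},
    {"wx": 0, "wy": 0, "wz": 0, "dx": 0, "dy": 0, "dz": 0, "fingers": -1},
    {"wx": 0, "wy": 0, "wz": 0, "dx": 0, "dy": 0, "dz": 0, "fingers": -1},
    {"wx": 0, "wy": 0, "wz": 0, "dx": 0, "dy": 0, "dz": -0.2, "fingers": -1},
    {"wx": 0, "wy": 0, "wz": 0, "dx": 0, "dy": 0, "dz": -0.6, "fingers": -1},
    {"wx": 0, "wy": 0, "wz": 0, "dx": 0, "dy": 0, "dz": -1.0, "fingers": -1}
  ]
}}

```text
clock: 20.1
eef_pos: [458.2, 296.8, 131.3]
eef_rot: [3.141, 0.001, -0.0]
wrist_force: [1.4, 0.5, 0.5]
finger_gap: 93.9
finger_force: 0.0
```

Request:
{"method": "servo_tool", "body": {
  "motion": [
    {"wx": 0, "wy": 0, "wz": 0, "dx": 0.2, "dy": 0.25, "dz": 0, "fingers": -1},
    {"wx": 0, "wy": 0, "wz": 0, "dx": 0.45, "dy": 0.55, "dz": 0, "fingers": -1},
    {"wx": 0, "wy": 0, "wz": 0, "dx": 0.73, "dy": 0.9, "dz": 0, "fingers": -1}
  ]
}}

```text
clock: 20.4
eef_pos: [532.1, 206.5, 130.9]
eef_rot: [-3.141, -0.001, 0.001]
wrist_force: [-0.1, -0.0, -0.5]
finger_gap: 94.2
finger_force: 0.0
```

Request:
{"method": "servo_tool", "body": {
  "motion": [
    {"wx": 0, "wy": 0, "wz": 0, "dx": 0.25, "dy": 0.31, "dz": 0, "fingers": -1},
    {"wx": 0, "wy": 0, "wz": 0, "dx": 0.5, "dy": 0.62, "dz": 0, "fingers": -1},
    {"wx": 0, "wy": 0, "wz": 0, "dx": 0.73, "dy": 0.91, "dz": 0, "fingers": -1},
    {"wx": 0, "wy": 0, "wz": 0, "dx": 0.73, "dy": 0.91, "dz": 0, "fingers": -1},
    {"wx": 0, "wy": 0, "wz": 0, "dx": 0.73, "dy": 0.91, "dz": 0, "fingers": -1}
  ]
}}

```text
clock: 20.9
eef_pos: [604.5, 115.6, 130.1]
eef_rot: [-3.142, 0.001, -0.001]
wrist_force: [-0.8, 0.6, 0.2]
finger_gap: 93.9
finger_force: 0.0
```

```bash
python3 - <<'E'
from w import *
c=look('wrist8',None,('blue',(604,115)))
c=camera('top'); h,n=hub(c,'yellow',(458,296)); print(h,n,at(c,h,51))
E
```

```text
[604.2 116.4 130.2] [-3.142e+00  1.000e-03 -0.000e+00] j [0.13 0.51 1.41 0.   1.22 1.7 ] t 20.95 gap 94.0
hub blue [314.7 204.9] 254 [605.  115.1  51. ]
[177.23188406 231.42028986] 10 [459.32290307 300.05894755  51.        ]
```

View pics/wrist8.png

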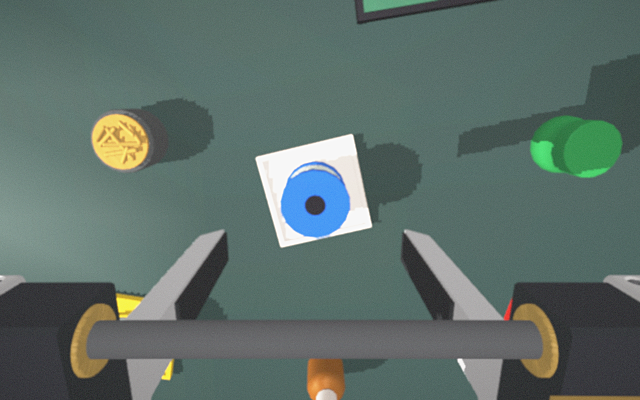

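The blue reel (315,205) is centred under the gripper. Final transfer to the blue tray.

Request:
{"method": "servo_tool", "body": {
  "motion": [
    {"wx": 0, "wy": 0, "wz": 0, "dx": 0, "dy": 0, "dz": 0.3, "fingers": -1},
    {"wx": 0, "wy": 0, "wz": 0, "dx": 0, "dy": 0, "dz": 0.65, "fingers": -1},
    {"wx": 0, "wy": 0, "wz": 0, "dx": 0, "dy": 0, "dz": 0.9, "fingers": -1},
    {"wx": 0, "wy": 0, "wz": 0, "dx": 0, "dy": 0, "dz": 1.0, "fingers": -1},
    {"wx": 0, "wy": 0, "wz": 0, "dx": 0, "dy": 0, "dz": 1.0, "fingers": -1}
  ]
}}

```text
clock: 21.5
eef_pos: [603.8, 116.7, 29.7]
eef_rot: [3.141, 0.002, 0.001]
wrist_force: [0.8, 0.1, 0.0]
finger_gap: 93.8
finger_force: 0.0
```

Request:
{"method": "servo_tool", "body": {
  "motion": [
    {"wx": 0, "wy": 0, "wz": 0, "dx": 0, "dy": 0, "dz": 0.01, "fingers": 1},
    {"wx": 0, "wy": 0, "wz": 0, "dx": 0, "dy": 0, "dz": 0.01, "fingers": 1},
    {"wx": 0, "wy": 0, "wz": 0, "dx": 0, "dy": 0, "dz": 0.01, "fingers": 1},
    {"wx": 0, "wy": 0, "wz": 0, "dx": 0, "dy": 0, "dz": 0.01, "fingers": 1},
    {"wx": 0, "wy": 0, "wz": 0, "dx": 0, "dy": 0, "dz": 0.01, "fingers": 1},
    {"wx": 0, "wy": 0, "wz": 0, "dx": 0, "dy": 0, "dz": 0.01, "fingers": 1},
    {"wx": 0, "wy": 0, "wz": 0, "dx": 0, "dy": 0, "dz": 0.01, "fingers": 1},
    {"wx": 0, "wy": 0, "wz": 0, "dx": 0, "dy": 0, "dz": 0.01, "fingers": 1}
  ],
  "newtons": 20
}}

```text
clock: 22.3
eef_pos: [604.7, 115.9, 29.7]
eef_rot: [3.142, -0.0, -0.0]
wrist_force: [-0.8, -0.2, 3.9]
finger_gap: 53.4
finger_force: 20.0
```

Request:
{"method": "servo_tool", "body": {
  "motion": [
    {"wx": 0, "wy": 0, "wz": 0, "dx": 0, "dy": 0, "dz": -0.1, "fingers": 1},
    {"wx": 0, "wy": 0, "wz": 0, "dx": 0, "dy": 0, "dz": -0.3, "fingers": 1},
    {"wx": 0, "wy": 0, "wz": 0, "dx": 0, "dy": 0, "dz": -0.55, "fingers": 1},
    {"wx": 0, "wy": 0, "wz": 0, "dx": 0, "dy": 0, "dz": -0.8, "fingers": 1},
    {"wx": 0, "wy": 0, "wz": 0, "dx": 0, "dy": 0, "dz": -1.0, "fingers": 1}
  ]
}}

```text
clock: 22.8
eef_pos: [604.6, 116.1, 131.3]
eef_rot: [-3.141, -0.001, -0.0]
wrist_force: [-0.4, -0.0, -1.3]
finger_gap: 53.2
finger_force: 20.0
```

Request:
{"method": "servo_tool", "body": {
  "motion": [
    {"wx": 0, "wy": 0, "wz": 0, "dx": -0.01, "dy": 0.1, "dz": 0, "fingers": 1},
    {"wx": 0, "wy": 0, "wz": 0, "dx": -0.03, "dy": 0.3, "dz": 0, "fingers": 1},
    {"wx": 0, "wy": 0, "wz": 0, "dx": -0.06, "dy": 0.6, "dz": 0, "fingers": 1},
    {"wx": 0, "wy": 0, "wz": 0, "dx": -0.09, "dy": 0.98, "dz": 0, "fingers": 1}
  ]
}}

```text
clock: 23.2
eef_pos: [594.6, 17.2, 128.1]
eef_rot: [-3.141, 0.002, 0.001]
wrist_force: [0.7, 0.1, -1.7]
finger_gap: 53.4
finger_force: 20.0
```

Request:
{"method": "servo_tool", "body": {
  "motion": [
    {"wx": 0, "wy": 0, "wz": 0, "dx": -0.03, "dy": 0.33, "dz": 0, "fingers": 1},
    {"wx": 0, "wy": 0, "wz": 0, "dx": -0.06, "dy": 0.66, "dz": 0, "fingers": 1},
    {"wx": 0, "wy": 0, "wz": 0, "dx": -0.09, "dy": 0.98, "dz": 0, "fingers": 1}
  ]
}}

```text
clock: 23.5
eef_pos: [585.4, -81.9, 128.2]
eef_rot: [-3.141, 0.002, -0.001]
wrist_force: [0.3, -0.0, -2.5]
finger_gap: 53.3
finger_force: 20.0
```

Request:
{"method": "servo_tool", "body": {
  "motion": [
    {"wx": 0, "wy": 0, "wz": 0, "dx": -0.03, "dy": 0.33, "dz": 0, "fingers": 1},
    {"wx": 0, "wy": 0, "wz": 0, "dx": -0.06, "dy": 0.66, "dz": 0, "fingers": 1},
    {"wx": 0, "wy": 0, "wz": 0, "dx": -0.09, "dy": 0.98, "dz": 0, "fingers": 1}
  ]
}}

```text
clock: 23.8
eef_pos: [576.4, -179.8, 128.1]
eef_rot: [-3.141, 0.002, -0.001]
wrist_force: [0.5, 0.7, -1.8]
finger_gap: 53.4
finger_force: 20.0
```

Request:
{"method": "servo_tool", "body": {
  "motion": [
    {"wx": 0, "wy": 0, "wz": 0, "dx": -0.03, "dy": 0.33, "dz": 0, "fingers": 1},
    {"wx": 0, "wy": 0, "wz": 0, "dx": -0.06, "dy": 0.63, "dz": 0, "fingers": 1},
    {"wx": 0, "wy": 0, "wz": 0, "dx": -0.08, "dy": 0.87, "dz": 0, "fingers": 1},
    {"wx": 0, "wy": 0, "wz": 0, "dx": -0.09, "dy": 0.98, "dz": 0, "fingers": 1},
    {"wx": 0, "wy": 0, "wz": 0, "dx": -0.09, "dy": 0.98, "dz": 0, "fingers": 1},
    {"wx": 0, "wy": 0, "wz": 0, "dx": -0.09, "dy": 0.98, "dz": 0, "fingers": 1}
  ]
}}

```text
clock: 24.4
eef_pos: [568.3, -275.2, 128.9]
eef_rot: [-3.141, 0.001, -0.0]
wrist_force: [-0.4, 0.5, -2.0]
finger_gap: 53.4
finger_force: 20.0
```

```bash
python3 - <<'E'
from w import *
c=look('wrist9')
E
```

```text
[ 568.5 -274.9  129.1] [-3.141e+00  0.000e+00  1.000e-03] j [-0.51  0.55  1.35  0.    1.24  1.06] t 24.45 gap 53.4
```

View pics/wrist9.png

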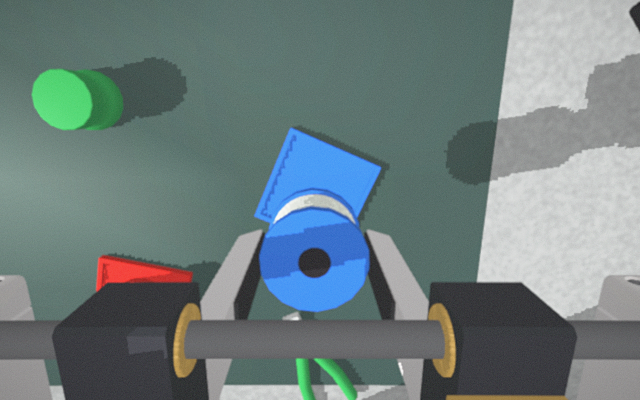

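The blue reel (314,262) hangs upright over the blue tray. Placing it and backing off.

Request:
{"method": "servo_tool", "body": {
  "motion": [
    {"wx": 0, "wy": 0, "wz": 0, "dx": 0, "dy": 0.015, "dz": 0.3, "fingers": 1},
    {"wx": 0, "wy": 0, "wz": 0, "dx": 0, "dy": 0.015, "dz": 0.6, "fingers": 1},
    {"wx": 0, "wy": 0, "wz": 0, "dx": 0, "dy": 0.015, "dz": 0.85, "fingers": 1},
    {"wx": 0, "wy": 0, "wz": 0, "dx": 0, "dy": 0.015, "dz": 0.95, "fingers": 1},
    {"wx": 0, "wy": 0, "wz": 0, "dx": 0, "dy": 0.015, "dz": 0.99, "fingers": 1},
    {"wx": 0, "wy": 0, "wz": 0, "dx": 0, "dy": 0.015, "dz": 0.99, "fingers": 1},
    {"wx": 0, "wy": 0, "wz": 0, "dx": 0, "dy": 0.015, "dz": 0.99, "fingers": 1}
  ]
}}

```text
clock: 25.15
eef_pos: [569.1, -277.6, 31.9]
eef_rot: [3.141, -0.002, 0.0]
wrist_force: [0.9, 0.3, -1.7]
finger_gap: 53.2
finger_force: 20.0
```

Request:
{"method": "servo_tool", "body": {
  "motion": [
    {"wx": 0, "wy": 0, "wz": 0, "dx": 0, "dy": 0, "dz": 0, "fingers": -1},
    {"wx": 0, "wy": 0, "wz": 0, "dx": 0, "dy": 0, "dz": 0, "fingers": -1},
    {"wx": 0, "wy": 0, "wz": 0, "dx": 0, "dy": 0, "dz": 0, "fingers": -1},
    {"wx": 0, "wy": 0, "wz": 0, "dx": 0, "dy": 0, "dz": 0, "fingers": -1},
    {"wx": 0, "wy": 0, "wz": 0, "dx": 0, "dy": 0, "dz": 0, "fingers": -1},
    {"wx": 0, "wy": 0, "wz": 0, "dx": 0, "dy": 0, "dz": -0.2, "fingers": -1},
    {"wx": 0, "wy": 0, "wz": 0, "dx": 0, "dy": 0, "dz": -0.6, "fingers": -1},
    {"wx": 0, "wy": 0, "wz": 0, "dx": 0, "dy": 0, "dz": -1.0, "fingers": -1}
  ]
}}

```text
clock: 25.95
eef_pos: [568.1, -277.3, 131.2]
eef_rot: [-3.141, 0.001, -0.0]
wrist_force: [0.7, 0.7, 0.4]
finger_gap: 94.2
finger_force: 0.0
```

Request:
{"method": "servo_tool", "body": {
  "motion": [
    {"wx": 0, "wy": 0, "wz": 0, "dx": -0.3, "dy": 0.1, "dz": -0.2, "fingers": -1},
    {"wx": 0, "wy": 0, "wz": 0, "dx": -0.6, "dy": 0.2, "dz": -0.5, "fingers": -1},
    {"wx": 0, "wy": 0, "wz": 0, "dx": -0.9, "dy": 0.3, "dz": -0.7, "fingers": -1},
    {"wx": 0, "wy": 0, "wz": 0, "dx": -0.9, "dy": 0.3, "dz": -0.7, "fingers": -1},
    {"wx": 0, "wy": 0, "wz": 0, "dx": -0.9, "dy": 0.3, "dz": -0.7, "fingers": -1}
  ]
}}

```text
clock: 26.45
eef_pos: [478.4, -307.7, 200.8]
eef_rot: [3.141, -0.001, -0.001]
wrist_force: [0.2, -0.6, -0.1]
finger_gap: 93.7
finger_force: 0.0
```

```bash
python3 - <<'E'
from m import *
A,B=camera('top'),camera('scene'); 
ia,ib=A['image'][130:290,120:500],B['image'][100:300,140:520]
im=np.vstack([ia,ib]); cv2.imwrite('pics/end.png',cv2.resize(cv2.cvtColor(im,cv2.COLOR_RGB2BGR),None,fx=1.6,fy=1.6,interpolation=cv2.INTER_CUBIC))
print(read_state()['eef_pos'])
for col in ('red','yellow','blue'):
    for c in (A,B): print(col,[(round(r['conf'],2),np.round(r['location']),at(c,r['location'],46).round()) for r in spot_in('reel_'+col,c)[:1]])
for q in ('flux_pot','tip_tin','vial'): print(q,[at(A,r['location'],40).round(1) for r in spot_in(q,A)[:1]])
E
```

```text
[ 478.840328   -307.03195824  199.52700035]
red [(0.62, array([362., 234.]), array([ 462., -105.,   46.]))]
red [(0.94, array([262., 185.]), array([ 473., -115.,   46.]))]
yellow [(0.95, array([183., 232.]), array([458., 290.,  46.]))]
yellow [(0.61, array([431., 138.]), array([476., 282.,  46.]))]
blue [(0.7, array([436., 182.]), array([ 582., -275.,   46.]))]
blue [(0.8, array([195., 257.]), array([ 591., -273.,   46.]))]
flux_pot [array([637.4, -94.1,  40. ])]
tip_tin [array([638.9, 265.1,  40. ])]
vial [array([425.4, 103.8,  40. ])]
```

View pics/end.png

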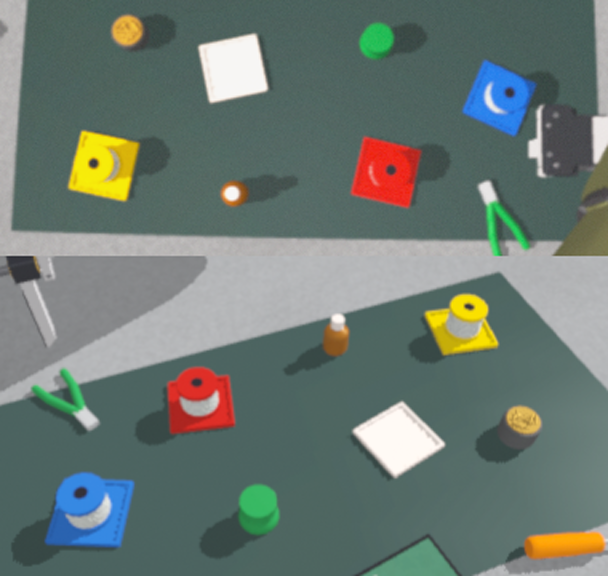

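The end picture shows each reel upright in the tray of its own colour: yellow (93,163), red (390,170) and blue (510,93). The white tray is empty, the bystanders haven't moved and the gripper is clear.

```bash
python3 -c "
from cell import *
print(sign_off())"
```

```text
the job is handed in; nothing more can be done
None
```

The job is handed in: the red, yellow and blue reels each stand upright in the tray of their own colour, the blue one having been parked in the white tray on the way, and the flux pot, tip tin and bottle were left untouched (about 26 s of robot time).

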